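Close up the laundry tubs

TASK

Close up the laundry tubs for the night: the scrub brush has been packed in the wooden peg box by mistake, so take it out and lay it flat, bristles down, in the white sieve to drain, and put each of the three lids fully home on the container it fits - the rectangular wooden lid on the peg box, the larger round lid on the large tub and the smaller round lid on the small tub. Leave the containers, the sieve and the steel cup standing where they are, without shoving them about.

Things in the scene. Friction and masses are not known exactly. Their poses are not given: they have to be found in the camera images.
- brush: Hard dark grey silicone scrub brush, 42 (x) x 80 (y) x 50 mm high, 0.09 kg, lying bristles down on the pegs in the peg box. Origin at the centre of its underside (bristle tips), z up, y along its length. From the bristles up: bristles to 12 mm, base plate to 25 mm, then a palm ridge 22 mm wide (x) and 60 mm long (y) from 25 to 50 mm height: grasp this ridge across x.
- sieve: Round white plastic sieve, open upward, loose on the slab, 52 mm high, 132 mm across at the base and 180 mm across the rim (outside), wall 3 mm, flat inner floor 4 mm above its origin and about 126 mm across. Origin at the centre of its underside, z up.
- peg_box: Open wooden box of clothes pegs, loose on the slab, outside 110 (x) x 150 (y) x 70 mm high, walls 8 mm, so the mouth is 94 x 134 mm. The pegs are fixed in it up to 22 mm above its underside; the brush lies on them at the start, top at 72 mm. Origin at the centre of its underside, z up.
- peg_box_lid: Rectangular wooden lift-off lid of the peg box, lying right way up on the slab. Plate 118 (x) x 158 (y) x 7 mm, its underside 10 mm above the origin; below it a locating block 78 x 118 x 10 mm that drops loosely into the box mouth (8 mm of play each side). On top a wooden grip bar 16 mm wide (x), 64 mm long (y), from 17 to 45 mm above the origin. Origin at the centre of the underside of the locating block, z up. Fully home its origin is 60 mm above the box's origin. 0.18 kg.
- large_tub: Large round blue-grey plastic tub holding soap bars, loose on the slab, 130 mm outside diameter, 80 mm high, wall 4 mm, open on top. Origin at the centre of its underside, z up. The soap lies below 55 mm.
- large_lid: The larger round lid, blue-grey plastic, lying right way up on the slab. Disc 140 mm across and 5 mm thick, its underside 10 mm above the origin; below it a plug 108 mm across, 10 mm high (7 mm of play each side in the large tub). On top a round knob 26 mm across, from 15 to 43 mm above the origin. Origin at the centre of the plug's underside, z up. Fully home its origin is 70 mm above the large tub's origin. 0.11 kg.
- small_tub: Small round blue-grey plastic tub holding white tablets, loose on the slab, 94 mm outside diameter, 70 mm high, wall 4 mm, open on top. Origin at the centre of its underside, z up. The tablets lie below 38 mm.
- small_lid: The smaller round lid, blue-grey plastic, lying right way up on the slab. Disc 104 mm across and 5 mm thick, its underside 10 mm above the origin; below it a plug 72 mm across, 10 mm high (7 mm of play each side in the small tub). On top a round knob 26 mm across, from 15 to 43 mm above the origin. Origin at the centre of the plug's underside, z up. Fully home its origin is 60 mm above the small tub's origin. 0.07 kg.
- cup: Empty stainless steel cup, 74 mm across the rim, 85 mm high, standing upright behind the containers. A bystander. Origin at the centre of its underside.
Mind the look-alikes: they are no part of the job. Several things have the shape of the brush; the one meant has the colours described above.

How it is judged:
By the outcome, as a careful person would: the job done as asked, in the order asked, and still so for the second after the job is handed in, with the robot touching nothing.
It also fails if it takes over 115 s, if anything falls off the work surface, if the arm or the gripper's body presses on something with over 40 N, if the wrist force passes 120 N, or if a joint passes its speed limit or range.

ROBOT

A 6-joint arm with a two-finger parallel gripper is mounted at the origin on the work surface. World frame = base frame: x ahead of the robot, y to its left, z up, the work surface at z = 0. Lengths are in mm, angles in degrees, forces in N, time in s.
With the tool pointing down it reaches from about 300 to 775 mm from the base axis. Payload 14.6 kg.
Tool frame: the origin (TCP) lies at the very end of the fingers, on their centre line; the grasp point (between the pads) lies 19 mm behind it (arm.pinch_z is the distance from the TCP to the grasp point, in mm); z points along the fingers, y is the direction in which the jaws open and shut (so a half turn about z gives the same grasp; the last joint's range is limited). The gripper opens to 94 mm and grips with 3 to 60 N. Pads are 16 mm wide; open, the fingers measure 119 mm over their backs; the gripper's body (75 mm by 177 mm) begins 78 mm behind the grasp point.
Start: joints at [-77.384, 17.183, 87.147, -0, 75.671, -3.816], TCP at [155.58, -527.527, 205.446] pointing down, gripper open.
Joint ranges: [-173.82, 173.82], [-45.26, 126.66], [13.44, 144.39], [-59.66, 239.66], [0, 175.72], [-146.38, 146.38]. Speed limits (degrees/s): [127.2, 127.2, 147.25, 180, 180, 180].

INTERFACE

Orientations are given as [roll, pitch, yaw] about the fixed x, y, z axes, in that order (R = Rz(yaw) Ry(pitch) Rx(roll)).
In Python, from cell import arm, planner, status, get_image, ticket, outline_of gives the robot as it stands. Calls block until the motion is done:
- arm.move_to(position, orientation): joint-space move of the TCP to a pose.
- arm.servo_line(position, velocity=150, attitude=None): straight line of the TCP; attitude=None keeps the orientation; velocity is the mean speed in mm/s.
- arm.goto_joints(angles): joint-space move.
- arm.set_gripper(opening): finger opening in mm; the grip force is fixed at half the most; returns when the fingers have stopped.
- arm.pause(seconds).
- planner.inverse_kinematics(position, orientation): joint angles nearest the present ones, or None.
- status.observe(): the state.
- get_image(name): name is "scene" or "top" or "wrist"; returns a dict with "pixels" (480x640x3 uint8, blue, green, red), "fx", "fy", "cx", "cy" (pixels), "k1" (the pictures are not rectified: a ray, as slopes to the right and down, at radius r is drawn at 1 + k1 r^2 times it, then the intrinsics apply), "origin" and "attitude" of the camera in the world; the wrist camera has in their place "T_tool_cam" (4x4, takes a point from camera to tool coordinates, whose origin is the TCP and whose axes are the flange's). Camera axes: x right, y up, looking along -z (the intrinsics and any distortion apply to the point x, -y, -z); pixel columns grow to the right and rows downward; lengths in mm; the calibration is good to about 2 mm. A picture is of the moment at which its call begins: read the wrist's pose just before it. There is no depth.
A pose or a line that the arm cannot do raises arm.IKError and nothing moves.
- ticket.sign_off(): hands the job in, once; it reports no verdict.
Trained networks look in a picture, given as the dict that the camera call returned (one of the last four; its "shot" number tells which), for a name from the list of things; names that differ only in an ending like _2 or _b are one class to them, and where a whole thing is asked for, a point or a joint stands for the part that bears it (a point fixed in the world has none). Each returns a list of dicts, best first, with "conf" (0 to 1); they miss things now and then, are a little off and sometimes report something else, mostly with a low value. They report only what shows in the picture. A call takes as long as a camera call. They do not tell look-alikes from the thing itself.
- outline_of(picture, query): "pixels" (480x640 bool, what is visible of it) and "bbox" ([left, top, width, height] in pixels, round what is visible of it).
The state is a dict: "t": time; "joints": joint angles; "qd": joint speeds; "tau": joint torques, N m; "ee_pos": TCP position; "tcp_rot": TCP orientation; "wrist_force": force on the tool from outside, world axes, zero at the start; "wrist_torque": the same for the moment, N m; "width": finger opening in mm.
Only numpy, scipy, OpenCV 4.12 (cv2) and the standard library are available. Lean on these libraries where they do the work, as an engineer would, in place of code of your own. Each camera call takes 0.05 s, during which the arm holds its last target. There are 200 camera calls.

## Working session

There is one attempt and no reset: what is moved stays moved. The work goes in short steps, each a Python script; the robot and the scene stay as the last script left them, time stands still between calls to the robot, and variables do not carry over. Pictures are saved under pics/ and viewed, about 12 in all and at most 16, crops included, and the job is handed in when it is done.

```bash
ls; mkdir -p pics; cat > h.py <<'E'
import numpy as np, cv2
from scipy.spatial.transform import Rotation as Ro
from cell import arm, planner, status, get_image, ticket, outline_of
def cam(p):
    if "T_tool_cam" in p:
        s=p["st"]; T=np.array(p["T_tool_cam"],float)
        R=Ro.from_euler('xyz',s["tcp_rot"],degrees=True).as_matrix()
        return np.array(s["ee_pos"])+R@T[:3,3], R@T[:3,:3]
    a=np.array(p["attitude"],float)
    R=a if a.shape==(3,3) else Ro.from_euler('xyz',a,degrees=True).as_matrix()
    return np.array(p["origin"],float),R
def shot(n):
    s=status.observe(); p=get_image(n); p["st"]=s; return p
def K(p): return np.array([[p["fx"],0,p["cx"]],[0,p["fy"],p["cy"]],[0,0,1.]]),np.array([p["k1"],0,0,0,0.])
def toplane(p,uv,z):
    o,R=cam(p);k,d=K(p)
    q=cv2.undistortPoints(np.array(uv,float).reshape(-1,1,2),k,d)[:,0]
    r=np.c_[q[:,0],-q[:,1],-np.ones(len(q))]@R.T
    return o+r*((z-o[2])/r[:,2])[:,None]
def proj(p,X):
    o,R=cam(p);k,d=K(p)
    c=(np.array(X,float).reshape(-1,3)-o)@R*[1,-1,-1]
    return cv2.projectPoints(c,np.zeros(3),np.zeros(3),k,d)[0][:,0]
E
python3 - <<'E'
from h import *
for n in("scene","top"):
    p=shot(n); cv2.imwrite(f"pics/{n}0.png",p["pixels"]); print(n,p["origin"],p["attitude"],p["fx"],p["k1"])
    for q in["brush","sieve","peg_box","peg_box_lid","large_tub","large_lid","small_tub","small_lid","cup"]:
        print(q,[(round(d["conf"],2),d["bbox"],np.round(toplane(p,np.argwhere(d["pixels"])[:,::-1].mean(0),0)[0,:2]) if d["pixels"].any() else 0) for d in outline_of(p,q)])
print(status.observe())
E
```

```text
pics
scene [1191.34060587  245.3250385  1162.87304248] [ 29.58789866   0.18744797 112.87074896] 549.9335355293742 -0.13336603614443368
brush [(0.91, [197.9, 275.1, 25.9, 33.6], array([ 809., -194.])), (0.83, [170.7, 223.5, 32.5, 30.1], array([ 708., -315.])), (0.66, [144.8, 191.5, 33.6, 27.7], array([ 654., -428.])), (0.63, [251.3, 213.5, 29.7, 33.0], array([ 608., -149.]))]
sieve [(0.67, [342.7, 238.7, 77.8, 72.5], array([618., 155.]))]
peg_box []
peg_box_lid [(0.91, [397.9, 190.1, 67.0, 37.2], array([389., 200.]))]
large_tub [(0.64, [479.5, 231.6, 64.8, 70.2], array([475., 434.]))]
large_lid [(0.7, [263.8, 133.2, 53.5, 46.3], array([ 383., -192.]))]
small_tub [(0.6, [170.8, 134.8, 40.1, 48.1], array([ 483., -433.]))]
small_lid [(0.79, [321.8, 180.4, 39.7, 34.4], array([447., -10.]))]
cup [(0.63, [266.6, 274.4, 37.2, 42.3], array([748., -25.]))]
top [ 435.49474663   11.1609146  1280.08193038] [  7.20638884  -0.89540293 -89.92809616] 571.1394013674475 -0.12710589157128718
brush [(0.95, [377.2, 124.0, 33.6, 35.8], array([ 815., -188.])), (0.9, [431.5, 161.8, 36.0, 39.8], array([ 719.,
[... 620 characters left out ...]
3.2, 134.0, 35.8, 38.4], array([787., -14.]))]
{'t': 1.0, 'joints': array([-7.73828798e+01,  1.71840021e+01,  8.71482436e+01,  2.38866754e-04,
        7.56710912e+01, -3.81570484e+00]), 'qd': array([ 0.06680603, -0.02663983, -0.04063848,  0.15201729, -0.07222148,
        0.0320007 ]), 'tau': array([-1.12731424e-03, -5.31664610e+01, -3.52912116e+01,  7.07626319e-02,
        2.12414732e-02,  1.03934482e-05]), 'ee_pos': array([ 155.5851302 , -527.51152289,  205.42595145]), 'tcp_rot': array([-1.79996686e+02, -4.52981776e-04,  1.64327659e+01]), 'wrist_force': array([-0.43809569,  0.12114007, -0.21919726]), 'wrist_torque': array([-0.01185168, -0.02002429,  0.02188097]), 'width': 93.82438424048219}
```

View pics/top0.png

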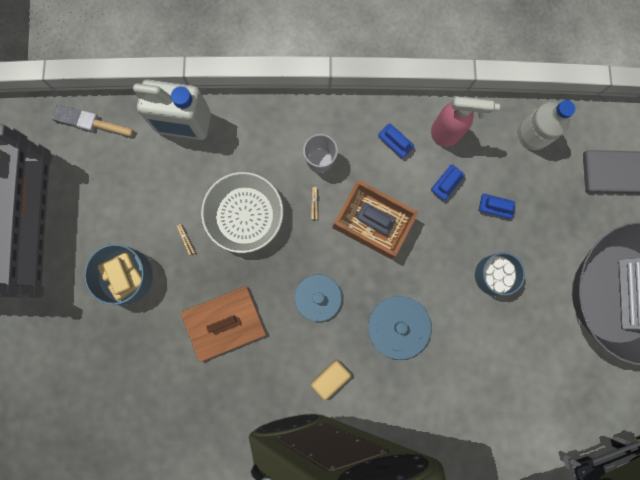

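View pics/scene0.png

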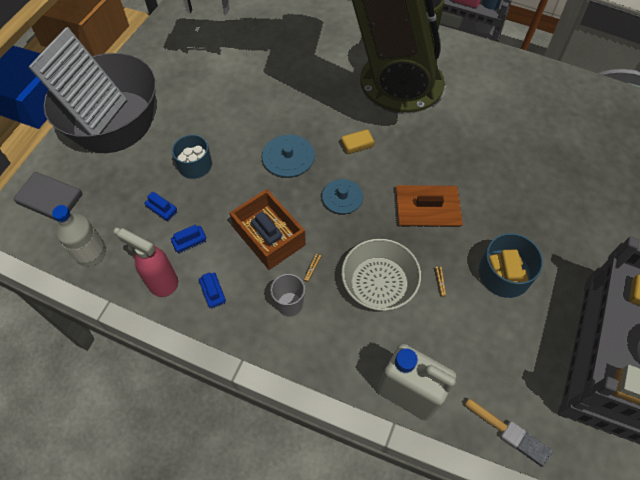

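The brush candidates in the top picture are the dark grey one in the peg box at (377,218) and blue look-alikes at (396,141), (448,183) and (498,207). By the description it is the grey one in the box. The sieve is at (242,213), large tub (116,275), small tub (500,274), wooden lid (224,325), large lid (400,328) and small lid (319,298). Next I fit the object models to the masks from both fixed cameras.

```bash
cat > fit.py <<'E'
from h import *
from scipy.optimize import minimize
def circ(r,z): a=np.linspace(0,2*np.pi,48,endpoint=False); return np.c_[r*np.cos(a),r*np.sin(a),a*0+z]
def box(w,l,*zs): return np.array([[sx*w/2,sy*l/2,z] for z in zs for sx in(-1,1) for sy in(-1,1)])
V=np.vstack
M={"sieve":V([circ(66,0),circ(90,52)]),"peg_box":box(110,150,0,70),"peg_box_lid":V([box(118,158,10,17),box(16,64,45)]),
"large_tub":V([circ(65,0),circ(65,80)]),"small_tub":V([circ(47,0),circ(47,70)]),
"large_lid":V([circ(70,10),circ(70,15),circ(13,43)]),"small_lid":V([circ(52,10),circ(52,15),circ(13,43)]),
"cup":V([circ(30,0),circ(37,85)]),"brush":V([box(42,80,0,25),box(22,60,50)])}
def place(n,x,y,yaw,z=0):
    c,s=np.cos(np.radians(yaw)),np.sin(np.radians(yaw)); P=M[n]
    return np.c_[P[:,0]*c-P[:,1]*s+x,P[:,0]*s+P[:,1]*c+y,P[:,2]+z]
def hullmask(uv,S=4):
    m=np.zeros((480*S,640*S),np.uint8)
    cv2.fillConvexPoly(m,cv2.convexHull(np.round((uv+.5)*S).astype(np.int32)),1); return m
def fit(views,n,g,z=0,yaws=(0,)):
    """views: [(pic,boolmask)]; maximises summed IoU of hulls; returns (x,y,yaw,mean IoU)"""
    H=[]
    for p,m in views:
        cs=max(cv2.findContours(m.astype(np.uint8),0,2)[0],key=cv2.contourArea)
        pts=np.argwhere(m)[:,::-1]; pts=np.vstack([pts+[dx,dy] for dx in(-.5,.5) for dy in(-.5,.5)]).astype(float)
        keep=np.array([cv2.pointPolygonTest(cs.astype(np.float32),(float(a),float(b)),True)>-3 for a,b in pts])
        uv=pts[keep]; lo=np.floor(uv.min(0))-30; hi=np.ceil(uv.max(0))+30
        H.append((p,lo,hi-lo,uv))
    S=6
    def f(v):
        t=0
        for p,lo,sz,uv in H:
            def msk(q):
                m=np.zeros((int(sz[1]*S),int(sz[0]*S)),np.uint8)
                cv2.fillConvexPoly(m,cv2.convexHull(np.round((q-lo)*S).astype(np.int32)),1); return m
            a,b=msk(uv),msk(proj(p,place(n,v[0],v[1],v[2],z)))
            t+=(a&b).sum()/max(1,(a|b).sum())
        return -t/len(H)
    best=None
    for y in yaws:
        r=minimize(f,[*g,y],method="Nelder-Mead",options=dict(initial_simplex=np.array([[g[0],g[1],y],[g[0]+15,g[1],y],[g[0],g[1]+15,y],[g[0],g[1],y+15]]),xatol=.1,fatol=1e-4,maxiter=120))
        if best is None or r.fun<best.fun: best=r
    return np.round([*best.x,-best.fun],2)
def look(p,n,g,r=80):
    k=[d for d in outline_of(p,n) if d["pixels"].sum()>20 and np.linalg.norm(toplane(p,np.argwhere(d["pixels"])[:,::-1].mean(0),30)[0,:2]-g)<r]
    return k[0]["pixels"] if k else None
E
cat > m.py <<'E'
from fit import *
G=dict(brush=(615,-140),sieve=(625,160),peg_box=(615,-138),peg_box_lid=(390,202),large_tub=(483,435),large_lid=(384,-190),small_tub=(490,-420),small_lid=(448,-9),cup=(755,-15))
A,B=shot("scene"),shot("top")
for n,g in G.items():
    ys=range(-90,90,30) if n in("brush","peg_box","peg_box_lid") else (0,)
    z=22 if n=="brush" else 0
    ms=[(p,look(p,n,g)) for p in(A,B)]; ms=[x for x in ms if x[1] is not None]
    for s in ([ms] if len(ms)<2 else [ms,ms[:1],ms[1:]]):
        print(n,[("T" if p is B else "S") for p,_ in s],fit(s,n,g,z,ys))
E
python3 m.py
```

```text
brush ['S', 'T'] [ 627.32 -135.05  -30.61    0.94]
brush ['S'] [ 627.33 -134.87  -29.92    0.94]
brush ['T'] [ 627.46 -135.17  149.03    0.96]
sieve ['S', 'T'] [640.52 158.28  -2.67   0.96]
sieve ['S'] [641.1  158.46  -2.76   0.97]
sieve ['T'] [638.72 157.69  -5.61   0.96]
peg_box ['S', 'T'] [ 625.51 -132.39  -28.22    0.96]
peg_box ['S'] [ 626.79 -131.94  -27.91    0.96]
peg_box ['T'] [ 624.8  -132.61  -28.63    0.96]
peg_box_lid ['T'] [ 395.28  201.6  -158.96    0.94]
large_tub ['T'] [499.87 427.94  -8.82   0.98]
large_lid ['S'] [ 390.   -188.79   -2.34    0.97]
small_tub ['S', 'T'] [ 503.85 -410.67  -19.57    0.96]
small_tub ['S'] [ 504.95 -411.19  -25.14    0.97]
small_tub ['T'] [ 503.71 -409.14  -12.49    0.96]
small_lid ['S', 'T'] [454.32  -8.12  -2.28   0.96]
small_lid ['S'] [454.74  -7.52  -2.3    0.97]
small_lid ['T'] [453.15  -8.25  15.65   0.96]
cup ['S', 'T'] [770.38 -11.83  -4.2    0.96]
cup ['S'] [ 7.7045e+02 -1.1740e+01 -1.5000e-01  9.7000e-01]
cup ['T'] [770.07 -11.89  -7.8    0.96]
```

Both cameras agree to within about 2 mm. I hover over the box for a close check.

```bash
python3 - <<'E'
from fit import *
arm.set_gripper(44)
arm.move_to([600,-120,260],[180,0,60])
p=shot("wrist"); cv2.imwrite("pics/w1.png",p["pixels"])
o,R=cam(p); print(o.round(),R[:,2].round(2),status.observe()["t"],status.observe()["width"])
for n,g,z in(("brush",(627,-135),22),("peg_box",(625,-132),0)):
    m=look(p,n,g)
    if m is not None: print(n,fit([(p,m)],n,g,z,(-30,)))
E
```

```text
[642. -48. 439.] [0.15 0.25 0.96] 5.1167 43.77098151832544
brush [ 628.19 -136.75  -28.79    0.95]
peg_box [ 626.1  -134.07  -28.49    0.99]
```

View pics/w1.png

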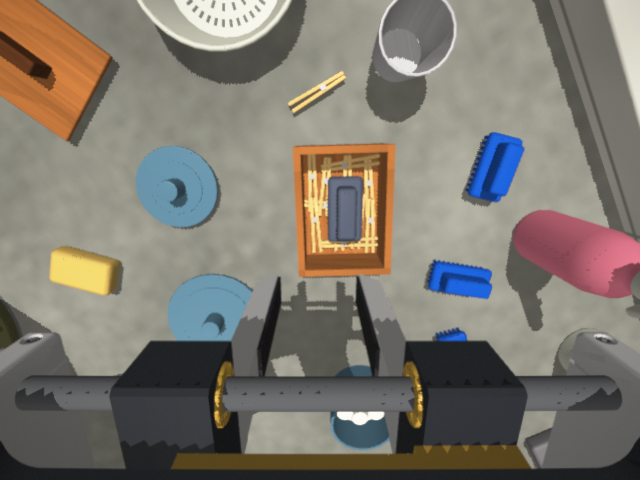

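The close picture shows the dark grey brush at (346,210), lying flat on the pegs in the box, with the blue ones outside it. Wrist fits agree with the earlier ones, so I grasp it.

```bash
python3 - <<'E'
from fit import *
f0=status.observe()["wrist_force"]
arm.move_to([628,-136.2,130],[180,0,61])
arm.servo_line([628,-136.2,51],80)
print(status.observe()["wrist_force"]-f0, status.observe()["ee_pos"])
arm.set_gripper(10); s=status.observe(); print(s["width"],s["wrist_force"]-f0)
arm.servo_line([628,-136.2,150],120)
s=status.observe(); print(s["width"],s["wrist_force"]-f0,s["t"])
arm.move_to([639.8,158,150],[180,0,90])
p=shot("wrist"); cv2.imwrite("pics/w2.png",p["pixels"])
m=look(p,"sieve",(640,158))
if m is not None: print("sieve",fit([(p,m)],"sieve",(640,158)))
E
```

```text
[-0.80220889 -1.42055045 -0.49138355] [ 628.31247179 -136.27758293   51.6064889 ]
21.60869449862498 [-0.66816298 -2.04456369  1.03229202]
21.87303281169282 [-0.5946322  -1.46509131 -0.4581753 ] 8.4083
sieve [640.41 157.13   2.55   0.97]
```

View pics/w2.png

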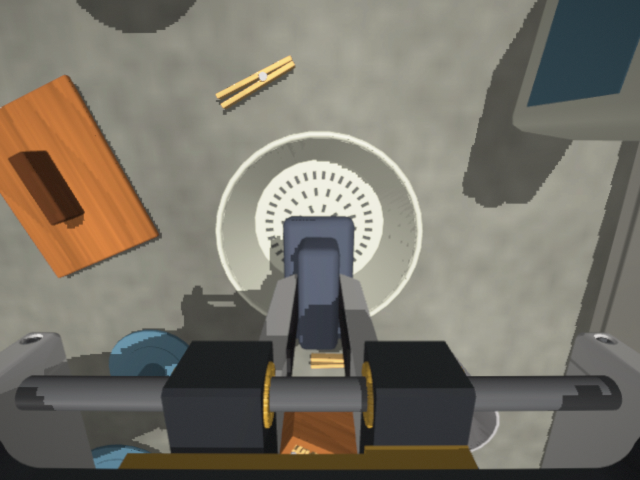

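The brush is held level between the fingers at about (319,290), above the sieve at (319,225). I lower it, then fetch the box lid.

```bash
python3 - <<'E'
from fit import *
f0=status.observe()["wrist_force"]
arm.servo_line([640,157.6,50],100)
arm.servo_line([640,157.6,33.6],40); s=status.observe(); print(s["ee_pos"],s["wrist_force"]-f0)
arm.set_gripper(50); arm.servo_line([640,157.6,150],150)
arm.move_to([430,170,230],[180,0,111])
p=shot("wrist"); m=look(p,"peg_box_lid",(395,202))
if m is not None: print("lid",fit([(p,m)],"peg_box_lid",(395,202),0,(21,)))
cv2.imwrite("pics/w3.png",p["pixels"])
p=shot("top"); m=look(p,"brush",(640,158)); print(fit([(p,m)],"brush",(640,158),4,(0,)))
print(status.observe()["t"])
E
```

```text
[639.83251664 157.595809    33.14330407] [ 1.34954606  0.14834152 -0.40731237]
lid [397.97 200.18  22.31   0.98]
[639.31 159.78  -0.93   0.92]
14.0083
```

View pics/w3.png

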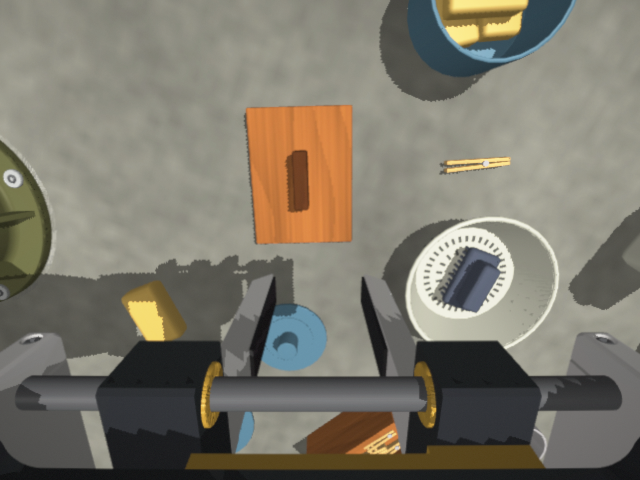

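The brush lies flat, bristles down, in the sieve at (472,277), and the wooden lid is at (300,175). Now the box lid.

```bash
cat >> h.py <<'E'
def pick(x,y,yaw,z=20.5,op=46,lift=160):
    f0=status.observe()["wrist_force"]
    arm.set_gripper(op); arm.move_to([x,y,90],[180,0,yaw]); arm.servo_line([x,y,z],80)
    s=status.observe(); print("down",s["ee_pos"].round(1),(s["wrist_force"]-f0).round(1))
    arm.set_gripper(8); print("width",round(status.observe()["width"],1))
    arm.servo_line([x,y,lift],140); s=status.observe(); print("lift",(s["wrist_force"]-f0).round(1),round(s["width"],1),round(s["t"],1))
    return f0
E
python3 - <<'E'
from fit import *
pick(397.2,200.9,112)
arm.move_to([625.8,-133.2,160],[180,0,61.5])
print(status.observe()["t"])
p=shot("wrist"); cv2.imwrite("pics/w4.png",p["pixels"])
a=shot("scene"); b=shot("top")
z=140
for q in(a,b):
    m=look(q,"peg_box_lid",(640,-140),200)
    if m is not None: print("held lid",fit([(q,m)],"peg_box_lid",(626,-133),z,(-28,)))
E
```

```text
down [397.5 201.   20.9] [0.3 0.1 0.8]
width 15.8
lift [-0.6 -0.5 -1.3] 15.7 17.7
19.2
held lid [ 626.42 -130.    -27.28    0.85]
held lid [ 6.2559e+02 -1.3017e+02 -2.6090e+01  3.0000e-01]
```

View pics/w4.png

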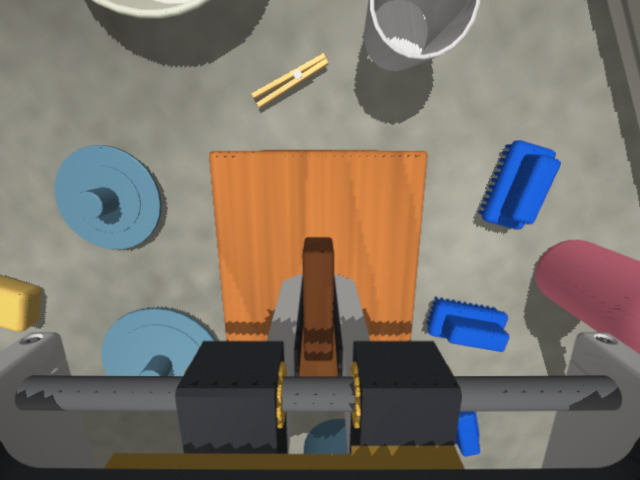

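The lid hangs level and is aligned with the jaws (far edge from (210,153) to (426,152)). I lower it on.

```bash
cat >> h.py <<'E'
def put(x,y,z,app=25,op=46):
    f0=status.observe()["wrist_force"]
    arm.servo_line([x,y,z+app],120); arm.servo_line([x,y,z],40)
    s=status.observe(); print("set",s["ee_pos"].round(1),(s["wrist_force"]-f0).round(1))
    arm.set_gripper(op); s=status.observe(); print("open",s["ee_pos"].round(1),(s["wrist_force"]-f0).round(1))
    arm.servo_line([x,y,z+90],140)
E
python3 - <<'E'
from fit import *
p=shot("wrist"); e=p["st"]["ee_pos"]
c=toplane(p,[[210,153],[426,152]],e[2]-20.9+17)[:,:2]; d=c[1]-c[0]
print(e.round(1),"edge len",np.hypot(*d),"yaw",np.degrees(np.arctan2(d[1],d[0])),"far mid dist",np.hypot(*(c.mean(0)-e[:2])), "centre", c.mean(0)-79*np.array([-d[1],d[0]])/np.hypot(*d), c.mean(0)+79*np.array([-d[1],d[0]])/np.hypot(*d))
put(625.8,-133.2,80.6)
for q in(shot("scene"),shot("top")):
    m=look(q,"peg_box_lid",(626,-133),60)
    if m is not None: print("lid",fit([(q,m)],"peg_box_lid",(626,-133),60,(-28,)))
p=shot("top"); cv2.imwrite("pics/t5.png",cv2.resize(p["pixels"][150:290,150:450],None,fx=2.5,fy=2.5))
print(status.observe()["t"])
E
```

```text
[ 625.9 -132.5  160.3] edge len 115.01092830553534 yaw -28.138621478036526 far mid dist 76.81379755655347 centre [ 625.19361186 -134.59688807] [699.70742166   4.72896075]
set [ 625.7 -133.1   80.6] [-2.4  1.5  3.2]
open [ 625.8 -133.2   80.6] [-0.2  0.   1.6]
lid [ 624.6  -134.79  -28.48    0.94]
lid [ 6.2881e+02 -1.3164e+02 -2.3130e+01  3.1000e-01]
22.575
```

```bash
python3 - <<'E'
from fit import *
arm.move_to([455,370,280],[180,0,90])
p=shot("wrist"); m=look(p,"large_tub",(500,428))
if m is not None: print("ltub",fit([(p,m)],"large_tub",(500,428)))
cv2.imwrite("pics/w6.png",p["pixels"])
p=shot("top")
for n,g,z,ys in(("peg_box_lid",(626,-133),60,(-28,)),("large_lid",(390,-189),0,(0,)),("brush",(640,158),4,(0,))):
    m=look(p,n,g,60)
    if m is not None: print(n,fit([(p,m)],n,g,z,ys))
arm.move_to([420,-150,250],[180,0,90])
p=shot("wrist"); m=look(p,"large_lid",(390,-189))
if m is not None: print("llid",fit([(p,m)],"large_lid",(390,-189)))
m=look(p,"small_lid",(454,-8))
if m is not None: print("slid",fit([(p,m)],"small_lid",(454,-8)))
cv2.imwrite("pics/w7.png",p["pixels"])
print(status.observe()["t"])
E
```

```text
ltub [501.3  426.3    6.37   0.99]
peg_box_lid [ 622.8  -132.75  -28.81    0.98]
large_lid [ 388.17 -187.67    4.38    0.97]
brush [6.3864e+02 1.5957e+02 1.1000e-01 9.3000e-01]
llid [ 390.53 -189.88   13.26    0.98]
slid [455.05  -9.54   2.15   0.98]
26.875
```

View pics/w7.png

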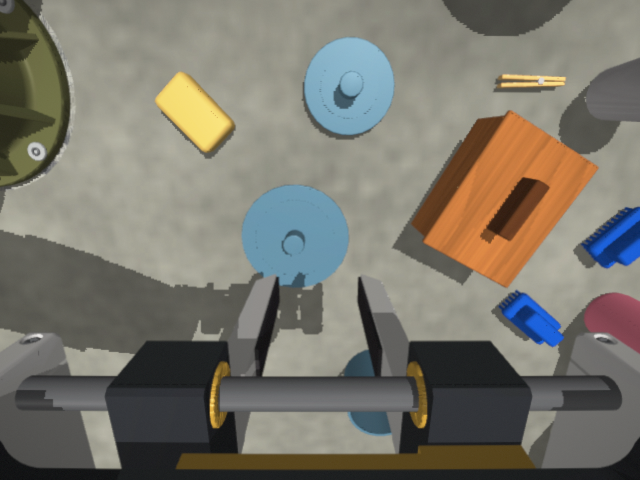

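View pics/w6.png

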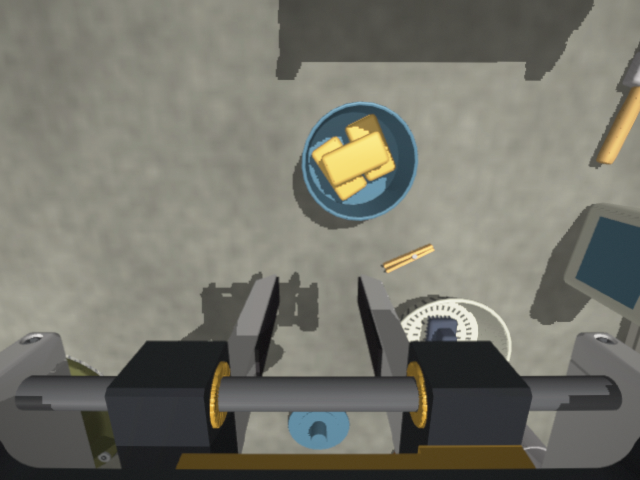

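The box lid sits flush on the box at (505,200). The large lid is at (296,238), the small lid at (349,87), and the large tub is clear at (360,160). Now the large lid.

```bash
python3 - <<'E'
from fit import *
pick(390.3,-189.4,90)
arm.move_to([500.8,426.8,170],[180,0,90])
put(500.8,426.8,90.6)
p=shot("wrist"); cv2.imwrite("pics/w8.png",p["pixels"])
for q in(shot("scene"),shot("top"),p):
    m=look(q,"large_lid",(501,427),70)
    if m is not None: print("lid",fit([(q,m)],"large_lid",(501,427),70))
print(status.observe()["t"])
E
```

```text
down [ 390.6 -189.5   20.9] [ 0.3  0.3 -0.5]
width 25.3
lift [-0.4 -0.1 -1.5] 25.3 30.4
set [500.7 426.8  90.5] [-2.5 -1.7  3.6]
open [500.8 426.8  90.6] [-1.3  0.1  1.8]
lid [499.95 426.63  -0.59   0.94]
lid [499.13 425.82   4.23   0.83]
lid [500.52 426.23  13.78   0.98]
35.6583
```

View pics/w8.png

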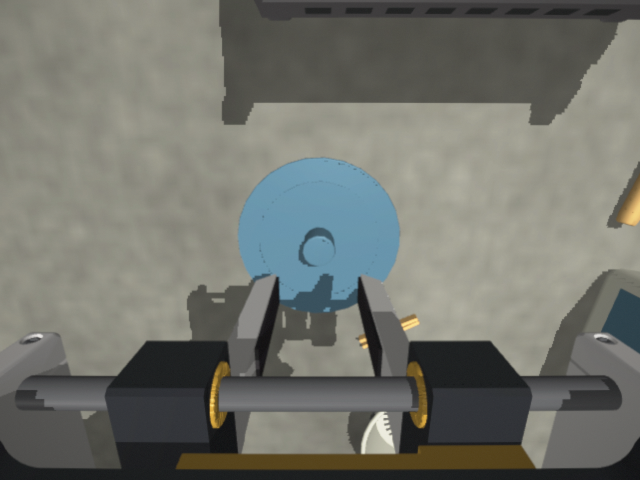

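The large lid sits centred and level on the tub at (319,232). Next the small tub and its lid.

```bash
python3 - <<'E'
from fit import *
arm.move_to([490,-370,260],[180,0,60])
p=shot("wrist"); m=look(p,"small_tub",(504,-410)); t=np.array([504.2,-410.8])
if m is not None:
    r=fit([(p,m)],"small_tub",(504,-410)); print("stub",r)
    if np.hypot(*(r[:2]-t))<5 and r[3]>.94: t=(t+r[:2])/2
print(t)
pick(454.9,-9,90)
arm.move_to([*t,160],[180,0,90])
put(*t,80.6)
p=shot("wrist"); cv2.imwrite("pics/w9.png",p["pixels"])
for q in(shot("scene"),shot("top"),p):
    m=look(q,"small_lid",t,70)
    if m is not None: print("lid",fit([(q,m)],"small_lid",t,60))
print(status.observe()["t"])
arm.move_to([400,-200,300],[180,0,60])
for n in("top","scene"): cv2.imwrite(f"pics/{n}9.png",shot(n)["pixels"])
E
sed -i 's/^G=.*/G=dict(brush=(640,158),sieve=(625,160),peg_box=(625,-132),peg_box_lid=(626,-133),large_tub=(500,427),large_lid=(500,427),small_tub=(504,-410),small_lid=(504,-410),cup=(765,-13))/; s/z=22 if.*/z=dict(brush=4,peg_box_lid=60,large_lid=70,small_lid=60).get(n,0)/' m.py; python3 m.py
```

```text
stub [ 505.58 -411.77    8.37    0.98]
[ 504.89  -411.285]
down [455.2  -9.   20.9] [-0.1 -0.6  0.4]
width 25.3
lift [ 1.   0.8 -1. ] 25.6 42.9
set [ 504.8 -411.2   80.6] [-1.4  1.1  4.1]
open [ 504.9 -411.3   80.6] [ 0.4 -0.9  1.9]
lid [ 504.3  -410.13   14.43    0.96]
lid [ 502.73 -408.22    1.51    0.9 ]
47.4
brush ['S'] [638.64 159.12  -2.18   0.9 ]
sieve ['S', 'T'] [640.43 158.03  -3.98   0.97]
sieve ['S'] [641.41 157.95  -3.67   0.98]
sieve ['T'] [637.34 158.01  -0.99   0.96]
peg_box ['S', 'T'] [ 6.2605e+02 -1.3018e+02 -3.0530e+01  2.9000e-01]
peg_box ['S'] [ 6.2967e+02 -1.2946e+02 -2.9660e+01  5.3000e-01]
peg_box ['T'] [ 5.006e+02 -8.462e+01  6.288e+01  8.000e-02]
peg_box_lid ['S', 'T'] [ 624.46 -133.58  -28.55    0.97]
peg_box_lid ['S'] [ 624.82 -133.01  -28.49    0.97]
peg_box_lid ['T'] [ 623.73 -133.04  -29.06    0.98]
large_tub ['S', 'T'] [5.0156e+02 4.2634e+02 7.4200e+00 3.1000e-01]
large_tub ['S'] [5.0207e+02 4.2628e+02 8.2500e+00 3.9000e-01]
large_tub ['T'] [ 4.9983e+02  4.2875e+02 -2.6000e+00  2.3000e-01]
large_lid ['S', 'T'] [498.44 427.95   2.6    0.97]
large_lid ['S'] [499.88 426.47   9.31   0.97]
large_lid ['T'] [498.03 428.3    5.84   0.99]
small_tub ['S'] [ 5.1178e+02 -4.0626e+02 -6.1500e+00  4.7000e-01]
small_lid ['S', 'T'] [ 502.88 -410.9     5.42    0.96]
small_lid ['S'] [ 503.25 -411.27   -3.71    0.97]
small_lid ['T'] [ 502.56 -410.37    6.18    0.96]
cup ['S', 'T'] [769.52 -12.08   2.77   0.95]
cup ['S'] [769.48 -12.19   5.31   0.94]
cup ['T'] [769.66 -12.42   9.14   0.96]
```

View pics/w9.png

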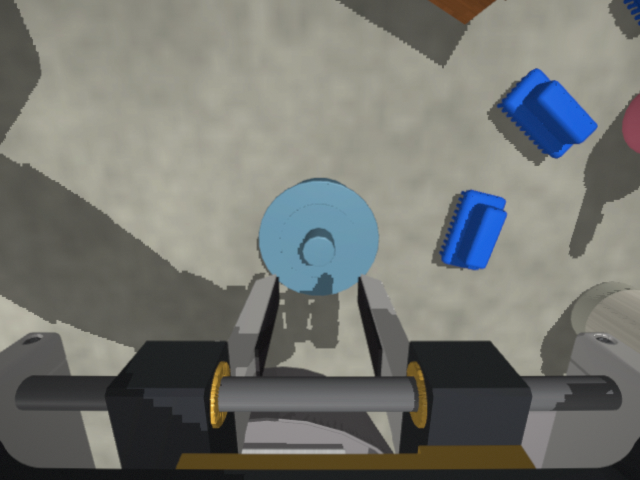

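View pics/scene9.png

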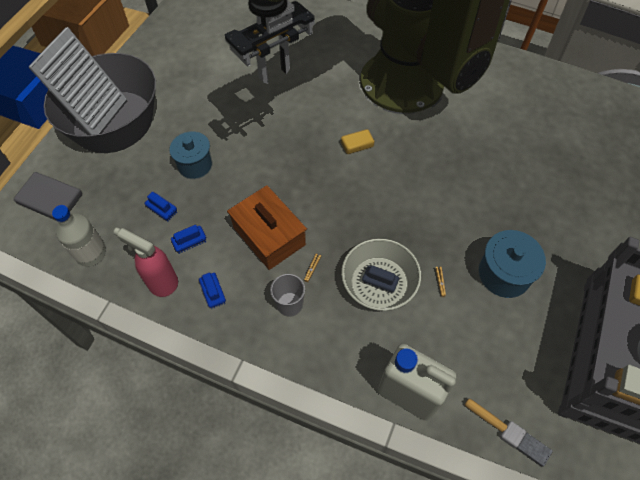

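All three lids are level: box (267,225), large tub (513,263) and small tub (190,153). The brush lies in the sieve at (381,278), and the cup and sieve are where they were. Signing off.

```bash
python3 -c "
from h import *
print(ticket.sign_off(), status.observe()['t'])"
```

```text
the job is handed in; nothing more can be done
the job is handed in; nothing more can be done
```

The job is done and handed in. I moved the dark grey brush from the peg box into the sieve, bristles down. Then I put on the peg box lid, the large lid and the small lid, in that order. The clock read about 47 s after the last lid; I didn't get a later reading.

**What the last checks showed:**
- **Lids:** fitted at their fully-home heights, all three matched both fixed cameras (overlap 0.96–0.99). They lie within about 3 mm of the centres of their containers, and they look level in the pictures.
- **Brush:** it lies flat on the sieve floor near the centre. The final pass found it only in the scene camera, with an overlap of 0.90.
- **Bystanders:** the sieve and cup had moved no more than about 1 mm, which is within measurement error.
- **Forces:** the wrist readings I took were about 5 N or less; I didn't record them continuously.

**Checks that disagreed or failed:**
- **Containers under lids:** these could not be fitted again because too little of them shows (overlap 0.08–0.53). That they stayed put rests on the lid positions and the pictures.
- **Early box lid fits:** two top-camera fits of the box lid failed (overlap 0.3), probably because the arm was in the way. Later fits with the arm clear agreed.

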